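# Empty the gated vial tray

## Robot

A 7-joint arm with a two-finger parallel gripper is mounted at the origin on the work surface. World frame = base frame: x ahead of the robot, y to its left, z up, the work surface at z = 0. Lengths are in mm, angles in rad, forces in N, time in s.
With the tool pointing down it reaches from about 400 to 900 mm from the base axis. Payload 5.5 kg.
Tool frame: the origin (TCP) lies midway between the tips of the shut fingers; the grasp point (between the pads) lies 19 mm behind it; z points along the fingers, y is the direction in which the jaws open and shut (so a half turn about z gives the same grasp; the last joint's range is limited). The gripper opens to 92 mm and grips with 3 to 60 N. Pads are 19 mm wide; open, the fingers measure 130 mm over their backs; the gripper's body (75 mm by 190 mm) begins 47 mm behind the grasp point.
Start: joints at [-0.962, 0.501, -0.427, 1.55, 0.221, 1.138, -0.21], TCP at [220.28, 611.536, 226.729] pointing down, gripper open.
Joint ranges: [-2.88, 2.88], [-0.31, 2.03], [-1.54, 1.56], [0.2, 2.42], [-1.41, 4.55], [0.19, 2.02], [-2.57, 2.57]. Speed limits (rad/s): [2.57, 2.57, 3.14, 3.14, 3.14, 3.14, 3.14].

## Interface

Orientations are given as a rotation vector (axis times angle).
In Python, from workcell import env gives the robot as it stands.
- The arm moves only by the tool send_rows, never from a script. Its argument "increments" is a list of rows, each a list of 7 numbers: the turn, a rotation vector about the world's x, y, z in degrees, then the shift along the world's x, y, z in mm, then the gripper's target within -1 to 1 (fully open at 1, half-way at 0, shut at -1). In form: [[ax, ay, az, tx, ty, tz, gripper], ...]. A call has 1 to 5 rows; each row shifts and turns the commanded pose from where the row before left it; what a row does not reach is not made up. A row lasts 1/8 s, in which the tool goes at most 62.5 mm and 10.7 degrees, less where a joint would pass 70% of its speed; a pose out of reach is approached as far as the arm can. A call with a gripper value outside its range is refused whole. The fingers move at their own pace and stop on an object; the grip force is fixed at half the most. Time passes only in rows, so rows that do not move let the fingers close. It gives the time, the measured TCP pose, the force and the opening at its end, in the units of the state.
- env.state(): the state, without advancing time (a new reading comes with each control period).
- env.camera(name): name is "scene" or "top"; returns (picture, depth): 420x560x3 uint8, red, green, blue; 420x560 float32, mm along the optical axis (not along the pixel's ray), 0 where there is no reading.
- env.calibration(name): a dict with "fx", "fy", "cx", "cy" (pixels), "dist" ([k1, k2, p1, p2, k3] as OpenCV has them; the pictures are not rectified), "R" (3x3) and "t" (3): a world point X has camera coordinates R X + t. Camera axes: x right, y down, z forward; pixel columns grow to the right and rows downward; lengths in mm; the calibration is good to about 2 mm. A picture is of the moment at which its call begins. calibration takes no time and is no camera call.
- env.close_job(): hands the job in, once; it reports no verdict.
The state is a dict: "clock": time; "qpos": joint angles; "qvel": joint speeds; "effort": joint torques, N m; "tool_pos": TCP position; "tool_rot": TCP orientation; "wrist_force": force on the tool from outside, world axes, zero at the start; "wrist_torque": the same for the moment, N m; "width": opening from 0.0 (shut) to 1.0 (fully open).
Only numpy, scipy, OpenCV 4.12 (cv2) and the standard library are available. Lean on these libraries where they do the work, as an engineer would, in place of code of your own. Each camera call takes 0.05 s, during which the arm holds its last target. There are 200 camera calls.

## Task

Empty the three blue-capped vials from their tipping tray into the clear catch box in front of it: first swing the tray's blue end gate fully down, then lift the tray by the bar over its rear end until all the vials have slid out over the gate into the box. Set the tray back down level, with the gate left down, and leave the other tray, with the yellow gate, as it is.

Things in the scene. Friction and masses are not known exactly. Their poses are not given: they have to be found in the camera images.
- station: fixed stand of the tray with the blue gate and blue-capped vials, and the clear catch box in front of it. Origin on the table below the hinge line; x level from tray to box, y along the hinge line, z up. Tray and gate turn about the hinge line at x = 0, z = 105 mm (height of the tray floor's upper face). Box inside: x 24 to 206, y +-71 mm, floor z = 6, rim z = 70 (near wall 51).
- blue_gate (a joint): blue end gate against the tray, rad: 0 upright (starts 0 to 0.12), 1.57 fully down, a chute in line with the tray floor. Swings out to the box; stiff hinge (0.07 N m) stays where left. 5 mm thick, inner face on the hinge line; 84 mm wide up to 34 mm above the floor, then a 44 mm wide middle tab up to 68 mm, which can be pushed over from inside above the vials.
- blue_tray (a joint): blue-gated tray about the hinge line, rad: 0 level on its posts (start), grows as the rear is lifted, stop at 1.05. Falls back when let go; 0.45 kg, about 3 N at the bar. Vials slide freely from 0.75. Level, it runs from the hinge to x = -134 mm, 92 mm wide, walls 4 mm thick and 30 mm above the floor; cheeks of the stand at y = +-56 mm are 118 mm high.
- lift_bar (a point): middle of the dark round lifting bar over the rear of the blue-gated tray, 10 mm thick, 96 mm long along y. With the tray level it lies at x = -130, y = 0, z = 180 mm of the station, 45 mm above the rear wall's top, on a thin post at each end. Grip it across from above; it turns in the grip as the tray tips. Moves with the tray; z is the tray's up.
- vial_1: a 20 ml sample vial with a blue screw cap, a cylinder 23 mm in diameter and 75 mm long, about 30 g, lying in the blue-gated tray lengthwise to it. Origin at its middle, x along its length towards the cap.
- vial_2: a 20 ml sample vial with a blue screw cap, a cylinder 23 mm in diameter and 75 mm long, about 30 g, lying in the blue-gated tray lengthwise to it. Origin at its middle, x along its length towards the cap.
- vial_3: a 20 ml sample vial with a blue screw cap, a cylinder 23 mm in diameter and 75 mm long, about 30 g, lying in the blue-gated tray lengthwise to it. Origin at its middle, x along its length towards the cap.
- spare_gate_top (a point): middle of the top edge of the yellow gate on the other station, which is of the same shape and holds yellow-capped vials; the two stations may stand either way round.
Things that resemble listed ones, but are neither listed nor needed, are in the scene too. What is shaped like the vial_1 but orange, purple or red is not meant.

How it is judged (in metres and radians):
On the way, in this order (a step that is already met when the one before it is completed fails the run):
1. the blue gate is down while the tray is still level and the vials are in it (value of joint blue_gate above 1.2 rad and value of joint blue_tray below 0.25 rad and z of each of vial_1, vial_2, vial_3 in the frame of station above 0.095 m), for 0.2 s.
2. the tray is tipped with its gate down (value of joint blue_gate above 1.2 rad and value of joint blue_tray above 0.4 rad), for 0.2 s.
At the end, for the whole second after the job is handed in: all three blue-capped vials lie at rest inside the catch box of their station (their middles within its walls and below 70 mm), the tray is back within 0.12 rad of level and the blue gate is still more than 1.2 rad down (x of vial_1 in the frame of station between 0.02 and 0.21 m and y of vial_1 in the frame of station between -0.075 and 0.075 m and z of each of vial_1, vial_2, vial_3 in the frame of station below 0.07 m and linear speed of each of vial_1, vial_2, vial_3 below 0.05 m/s and x of vial_2 in the frame of station between 0.02 and 0.21 m and y of vial_2 in the frame of station between -0.075 and 0.075 m and x of vial_3 in the frame of station between 0.02 and 0.21 m and y of vial_3 in the frame of station between -0.075 and 0.075 m and value of joint blue_tray below 0.12 rad and value of joint blue_gate above 1.2 rad); the robot touches nothing.
It fails at once if the tray is tipped before its gate is down (value of joint blue_tray above 0.3 rad and value of joint blue_gate below 1 rad).
It fails at once if the other tray or its gate is moved (distance of spare_gate_top from where it was at the start of the episode above 0.02 m).
It also fails if it takes over 58 s, if anything falls off the work surface, if the arm or the gripper's body presses on something with over 40 N, if the wrist force passes 120 N, or if a joint passes its speed limit or range.

## Working session

There is one attempt and no reset: what is moved stays moved. The work goes in short steps, Python scripts to look and compute and a tool call to move; the robot and the scene stay as the last step left them, time stands still between calls to the robot, and variables do not carry over. Pictures are saved under pics/ and viewed, about 8 in all and at most 12, crops included, and the job is handed in when it is done.

Besides the shell and the picture viewer there is one more tool, called by a JSON object that holds its "name" and its "arguments", one argument or row to a line. send_rows: Moves the arm, as the interface text tells. Its arguments: {"type":"object","properties":{"increments":{"type":"array"}},"required":["increments"]}

```bash
mkdir -p pics
cat > h.py <<'E'
import numpy as np, cv2
from workcell import env
def shot(n):
    p,d=env.camera(n); np.savez(f'{n}.npz',p=p,d=d); return p,d
def w(n,u,v,d):
    c=env.calibration(n); K=np.array([[c['fx'],0,c['cx']],[0,c['fy'],c['cy']],[0,0,1]])
    q=cv2.undistortPoints(np.array([[[u,v]]],float),K,np.array(c['dist']))[0,0]
    return np.array(c['R']).T@(np.array([q[0],q[1],1])*d-np.array(c['t']).ravel())
def px(n,X):
    c=env.calibration(n); K=np.array([[c['fx'],0,c['cx']],[0,c['fy'],c['cy']],[0,0,1]])
    R=np.array(c['R']); return cv2.projectPoints(np.array(X,float).reshape(-1,3),cv2.Rodrigues(R)[0],np.array(c['t'],float),K,np.array(c['dist']))[0][:,0]
def zplane(n,u,v,z):
    a=w(n,u,v,100);b=w(n,u,v,1000);s=(z-a[2])/(b[2]-a[2]);return a+s*(b-a)
E
python3 - <<'E'
from h import *
for n in('scene','top'):
    p,d=shot(n); cv2.imwrite(f'pics/{n}0.png',p[:,:,::-1])
print(env.state())
E
```

```text
{'clock': 0.1, 'qpos': array([-0.96178972,  0.5017914 , -0.42684232,  1.55130111,  0.22080797,
        1.13830052, -0.21029185]), 'qvel': array([ 1.58720522e-05, -2.41944559e-03, -4.76466390e-04, -1.78259437e-03,
       -9.33444750e-04, -6.31135812e-04,  8.24982760e-04]), 'effort': array([-1.11726439e-02, -5.67874718e+01, -5.83859637e+00, -2.79916495e+01,
       -6.89583295e-02,  2.40691047e-02,  6.22940078e-06]), 'tool_pos': array([220.13175925, 610.9394156 , 225.78020216]), 'tool_rot': array([-5.40297016e-01, -3.09439334e+00,  2.66968540e-03]), 'wrist_force': array([0.76654858, 0.20590912, 0.42972718]), 'wrist_torque': array([-0.00100613, -0.02602473, -0.01379262]), 'width': 0.9958521512626699}
```

View pics/scene0.png

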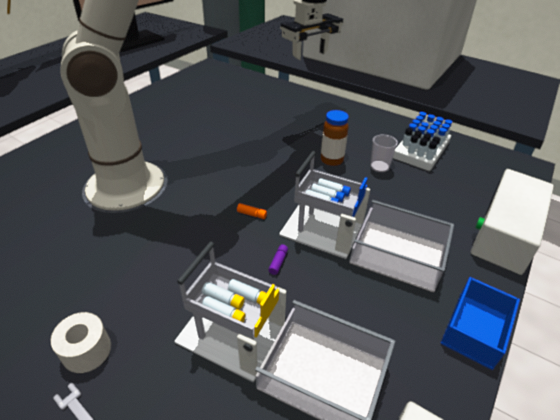

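View pics/top0.png

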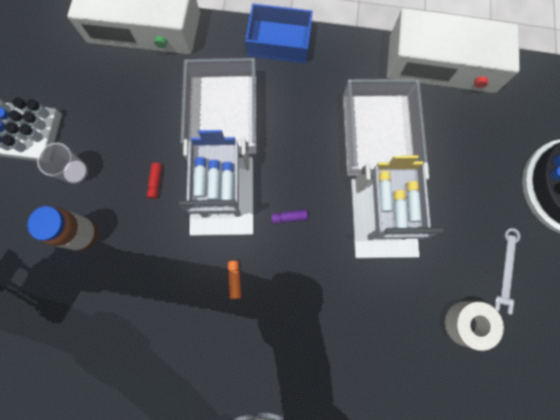

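The blue station is at (215,170) in top and (335,190) in scene. The look-alikes are the yellow-gate station at top (400,190), the blue tray box at (280,32), the blue-capped jar at (48,225), the vial rack at (20,125), and the orange, purple and red vials. I choose the tray with the blue gate and check it in one crop.

Run:
```python
from h import *
p=np.load('top.npz')['p'];d=np.load('top.npz')['d']
cv2.imwrite('pics/crop1.png',cv2.resize(p[50:245,165:275,::-1],None,fx=4,fy=3,interpolation=cv2.INTER_CUBIC) if 0 else cv2.resize(p[100:245,165:275,::-1],None,fx=4,fy=4,interpolation=cv2.INTER_CUBIC))
for u,v in[(200,205),(225,206),(210,204),(210,160),(200,225),(240,225),(215,135),(210,138)]:
    print(u,v,d[v,u],w('top',u,v,d[v,u]).round())
# points in height band of bar
V,U=np.mgrid[100:245,165:275]
P=np.array([w('top',u,v,d[v,u]) if d[v,u]>0 else [0,0,0] for v,u in zip(V.ravel(),U.ravel())])
np.save('P.npy',P)
b=P[(P[:,2]>165)&(P[:,2]<200)];print(len(b),b.min(0),b.max(0))
m=b[:,0]<b[:,0].mean(); 
for s in(m,~m): print(b[s].mean(0),b[s].min(0),b[s].max(0),s.sum())
```

```text
200 205 680.912 [477. 166. 181.]
225 206 756.6774 [495. 135. 106.]
210 204 678.48944 [480. 149. 183.]
210 160 754.8503 [575. 174. 126.]
200 225 846.46893 [466. 196.  10.]
240 225 847.5832 [478. 113.   9.]
215 135 730.392 [613. 167. 159.]
210 138 743.8813 [611. 178. 146.]Traceback (most recent call last):
  File "<stdin>", line 8, in <module>
  File "h.py", line 6, in w
    c=env.calibration(n); K=np.array([[c['fx'],0,c['cx']],[0,c['fy'],c['cy']],[0,0,1]])
ValueError: time passes only in moves, steps and waits
```

View pics/crop1.png

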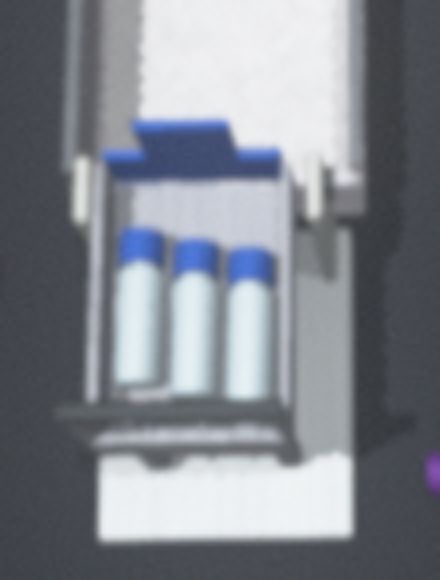

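Run:
```python
from h import *
f=lambda x,y,z:zplane('top',165+x/4,100+y/4,z)
L=f(62,412,182);R=f(297,408,182);print('bar',L,R,(L+R)/2,np.linalg.norm(L-R))
a=f(137,124,173);b=f(230,124,173);print('tab',a,b,(a+b)/2,np.linalg.norm(a-b))
a=f(105,155,139);b=f(280,152,139);print('shoulder',a,b,(a+b)/2,np.linalg.norm(a-b))
a=f(98,540,2);b=f(353,537,2);print('base',a,b,b-a)
a=f(80,158,118);b=f(315,155,118);print('cheek far',a,b,(a+b)/2,np.linalg.norm(a-b))
a=f(80,222,118);b=f(315,218,118);print('cheek near',a,b,(a+b)/2,np.linalg.norm(a-b))
a=zplane('top',183,62,70);b=zplane('top',255,61,70);print('box far rim',a,b,np.linalg.norm(a-b))
```

```text
bar [475.2842904  199.02066024 182.        ] [490.62472534 100.20637458 182.        ] [482.95450787 149.61351741 182.        ] 99.99795995948823
tab [611.68573957 192.95404315 173.        ] [617.25745979 151.52326917 173.        ] [614.47159968 172.23865616 173.        ] 41.80374502874895
shoulder [607.50411574 213.97063065 139.        ] [619.97591501 132.71270919 139.        ] [613.74001538 173.34166992 139.        ] 82.20946159915007
base [442.90323353 216.3129455    2.        ] [463.07943259  82.36860856   2.        ] [  20.17619906 -133.94433694    0.        ]
cheek far [611.97088713 231.55197966 118.        ] [628.69576402 119.15702015 118.        ] [620.33332557 175.35449991 118.        ] 113.63251484511744
cheek near [579.94854085 225.45996242 118.        ] [597.06871247 114.21347929 118.        ] [588.50862666 169.83672086 118.        ] 112.55612060012888
box far rim [804.23571725 283.84797598  70.        ] [827.04604366 129.56964028  70.        ] 155.95549318811518
```

{"name": "send_rows", "arguments": {
  "increments": [
    [0, 0, -10, 36, -44, 8, -1],
    [0, 0, -10, 36, -44, 8, -1],
    [0, 0, -10, 36, -44, 8, -1],
    [0, 0, -10, 36, -44, 8, -1],
    [0, 0, -10, 36, -44, 0, -1]
  ]
}}

```text
clock: 0.72
tool_pos: [401.5, 390.1, 259.3]
tool_rot: [1.805, 2.571, 0.002]
wrist_force: [1.6, 0.5, -0.5]
width: 0.506
```

{"name": "send_rows", "arguments": {
  "increments": [
    [0, 0, -10, 36, -44, 0, -1],
    [0, 0, 0, 36, -44, 0, -1],
    [0, 0, 0, 36, -44, 0, -1],
    [0, 0, 0, 0, 0, 0, -1],
    [0, 0, 0, 0, 0, 0, -1]
  ]
}}

```text
clock: 1.35
tool_pos: [507.7, 259.8, 258.3]
tool_rot: [-2.015, -2.409, 0.001]
wrist_force: [-0.5, 0.8, 0.5]
width: 0.006
```

{"name": "send_rows", "arguments": {
  "increments": [
    [0, 0, -1.4, 34, -47, 0, -1],
    [0, 0, 0, 35, -47, 0, -1],
    [0, 0, 0, 0, 0, 0, -1],
    [0, 0, 0, 0, 0, -50, -1],
    [0, 0, 0, 0, 0, 0, -1]
  ]
}}

```text
clock: 1.98
tool_pos: [573.0, 167.2, 205.0]
tool_rot: [-2.037, -2.384, 0.011]
wrist_force: [-0.8, -0.6, -0.2]
width: 0.008
```

Run:
```python
from h import *
p,d=shot('scene'); print(env.state()['tool_pos'])
cv2.imwrite('pics/s1.png',cv2.resize(p[110:300,230:470,::-1],None,fx=3,fy=3))
```

```text
[574.82043816 167.45062208 207.41987228]
```

View pics/s1.png

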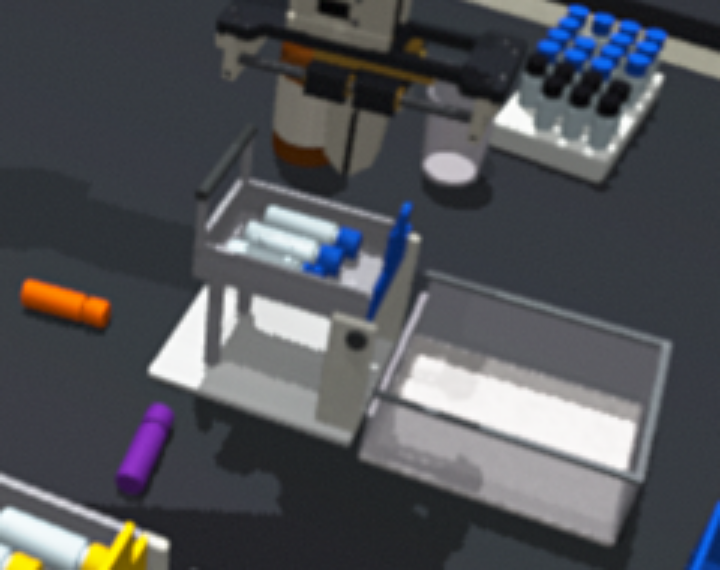

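{"name": "send_rows", "arguments": {
  "increments": [
    [0, 0, 0, 0, 0, -40, -1],
    [0, 0, 0, 0, 0, -14, -1],
    [0, 0, 0, 0, 0, 0, -1],
    [0, 0, 0, 16, 2.5, 0, -1],
    [0, 0, 0, 16, 2.5, 0, -1]
  ]
}}

```text
clock: 2.65
tool_pos: [610.0, 171.2, 156.7]
tool_rot: [2.044, 2.385, 0.002]
wrist_force: [-2.1, -0.2, -0.9]
width: 0.004
```

{"name": "send_rows", "arguments": {
  "increments": [
    [0, 0, 0, 13, 2, -7, -1],
    [0, 0, 0, 11, 1.7, -10, -1],
    [0, 0, 0, 8, 1.2, -13, -1],
    [0, 0, 0, 2, 0.3, -10, -1],
    [0, 0, 0, 1, 0, 0, -1]
  ]
}}

```text
clock: 3.28
tool_pos: [642.9, 175.3, 112.8]
tool_rot: [-2.043, -2.384, 0.005]
wrist_force: [0.2, 0.5, 0.2]
width: 0.001
```

{"name": "send_rows", "arguments": {
  "increments": [
    [0, 0, 0, 1, 0, -4, -1],
    [0, 0, 0, 0, 0, -3, -1],
    [0, 0, 0, 0, 0, 0, -1]
  ]
}}

```text
clock: 3.65
tool_pos: [645.0, 175.6, 107.4]
tool_rot: [-2.045, -2.385, 0.0]
wrist_force: [0.2, -0.5, -0.2]
width: 0.002
```

{"name": "send_rows", "arguments": {
  "increments": [
    [0, 0, 0, 0, 0, 40, -1],
    [0, 0, 0, -20, -3, 50, -1],
    [0, 0, 0, -40, -6, 20, -0.5],
    [0, 0, 0, -40, -6, 0, -0.5],
    [0, 0, 0, 0, 0, 0, -0.5]
  ]
}}

```text
clock: 4.28
tool_pos: [542.9, 160.5, 218.3]
tool_rot: [-2.043, -2.386, 0.0]
wrist_force: [0.8, -0.3, 0.1]
width: 0.238
```

Run:
```python
from h import *
p,d=shot('scene'); print(env.state()['tool_pos'])
cv2.imwrite('pics/s2.png',cv2.resize(p[110:300,230:470,::-1],None,fx=3,fy=3))
```

```text
[544.82699174 160.72974347 218.47443839]
```

View pics/s2.png

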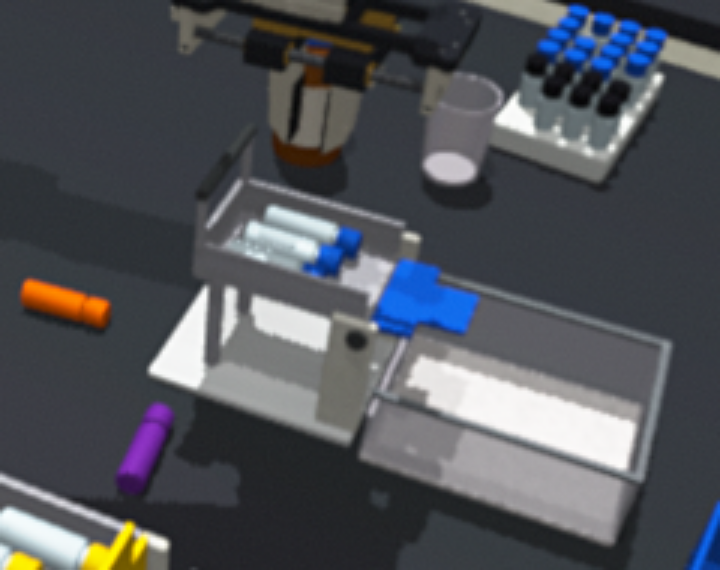

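Gate fully down at crop (425,295), vials still in the tray. Next I go above the bar, which measured (483,150,180).

{"name": "send_rows", "arguments": {
  "increments": [
    [0, 0, 0, -31, -5, 0, 0.2],
    [0, 0, 0, -31, -5.5, 0, 0.2],
    [0, 0, 0, 0, 0, 0, 0.2],
    [0, 0, 0, 0, 0, -14, 0.2],
    [0, 0, 0, 0, 0, 0, 0.2]
  ]
}}

```text
clock: 4.95
tool_pos: [483.4, 150.0, 202.1]
tool_rot: [-2.044, -2.384, 0.003]
wrist_force: [0.1, -0.5, 0.4]
width: 0.597
```

Run:
```python
from h import *
p,d=shot('scene'); s=env.state(); print(s['tool_pos'],s['width'])
cv2.imwrite('pics/s3.png',cv2.resize(p[110:260,250:400,::-1],None,fx=4,fy=4))
```

```text
[483.6182045  150.1211946  202.64088942] 0.5982167842177742
```

View pics/s3.png

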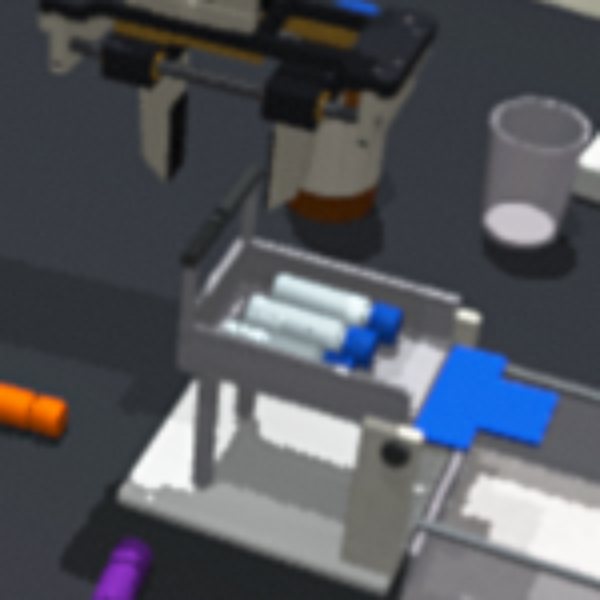

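The fingers straddle the bar: tips at (165,175) and (278,205), bar middle at about (222,215). I descend and grip.

{"name": "send_rows", "arguments": {
  "increments": [
    [0, 0, 0, 0, 0, -20, 0.2],
    [0, 0, 0, 0, 0, -21, 0.2],
    [0, 0, 0, 0, 0, 0, 0.2],
    [0, 0, 0, 0, 0, 0, -1],
    [0, 0, 0, 0, 0, 0, -1]
  ]
}}

```text
clock: 5.62
tool_pos: [484.1, 150.5, 163.6]
tool_rot: [2.044, 2.384, 0.002]
wrist_force: [0.4, -0.3, -0.5]
width: 0.433
```

{"name": "send_rows", "arguments": {
  "increments": [
    [0, 0, 0, 0, 0, 0, -1],
    [0, 0, 0, 0, 0, 0, -1],
    [0, 0, 0, 0, 0, 0, -1]
  ]
}}

```text
clock: 6.0
tool_pos: [483.3, 150.3, 162.9]
tool_rot: [2.045, 2.385, 0.0]
wrist_force: [-3.4, -0.6, 1.3]
width: 0.102
```

{"name": "send_rows", "arguments": {
  "increments": [
    [0, 0, 0, 7.0, 1.1, 11.1, -1],
    [0, 0, 0, 7.8, 1.2, 10.4, -1],
    [0, 0, 0, 8.8, 1.4, 9.6, -1],
    [0, 0, 0, 9.5, 1.5, 8.9, -1],
    [0, 0, 0, 10.3, 1.6, 7.9, -1]
  ]
}}

```text
clock: 6.62
tool_pos: [525.1, 156.7, 211.4]
tool_rot: [-2.043, -2.383, 0.006]
wrist_force: [-7.1, -0.7, 3.0]
width: 0.099
```

{"name": "send_rows", "arguments": {
  "increments": [
    [0, 0, 0, 11.0, 1.7, 7.1, -1],
    [0, 0, 0, 11.5, 1.8, 6, -1],
    [0, 0, 0, 6, 0.9, 2.6, -1],
    [0, 0, 0, 6, 0.9, 2.4, -1],
    [0, 0, 0, 0, 0, 0, -1]
  ]
}}

```text
clock: 7.25
tool_pos: [562.2, 162.4, 231.4]
tool_rot: [2.044, 2.384, 0.002]
wrist_force: [-5.5, -1.2, 8.1]
width: 0.098
```

{"name": "send_rows", "arguments": {
  "increments": [
    [0, 0, 0, 6.2, 1, 2.1, -1],
    [0, 0, 0, 6.2, 1, 1.9, -1],
    [0, 0, 0, 6.3, 1, 1.6, -1],
    [0, 0, 0, 6.4, 1, 1.2, -1],
    [0, 0, 0, 0, 0, 0, -1]
  ]
}}

```text
clock: 7.88
tool_pos: [588.0, 166.4, 237.2]
tool_rot: [2.044, 2.383, 0.004]
wrist_force: [-2.3, -1.9, 6.2]
width: 0.095
```

{"name": "send_rows", "arguments": {
  "increments": [
    [0, 0, 0, 6.4, 1, 0.9, -1],
    [0, 0, 0, 0, 0, 0, -1],
    [0, 0, 0, 0, 0, 0, -1],
    [0, 0, 0, 0, 0, 0, -1],
    [0, 0, 0, 0, 0, 0, -1]
  ]
}}

```text
clock: 8.5
tool_pos: [594.0, 167.3, 237.8]
tool_rot: [2.044, 2.383, 0.004]
wrist_force: [-1.1, -0.2, 5.4]
width: 0.099
```

Run:
```python
from h import *
p,d=shot('scene'); s=env.state(); print(s['tool_pos'],s['width'],s['wrist_force'])
cv2.imwrite('pics/s4.png',cv2.resize(p[110:300,230:470,::-1],None,fx=3,fy=3))
```

```text
[593.97354598 167.34084514 237.8809669 ] 0.09787665024108623 [-2.36850089 -1.32892019  5.09238401]
```

View pics/s4.png

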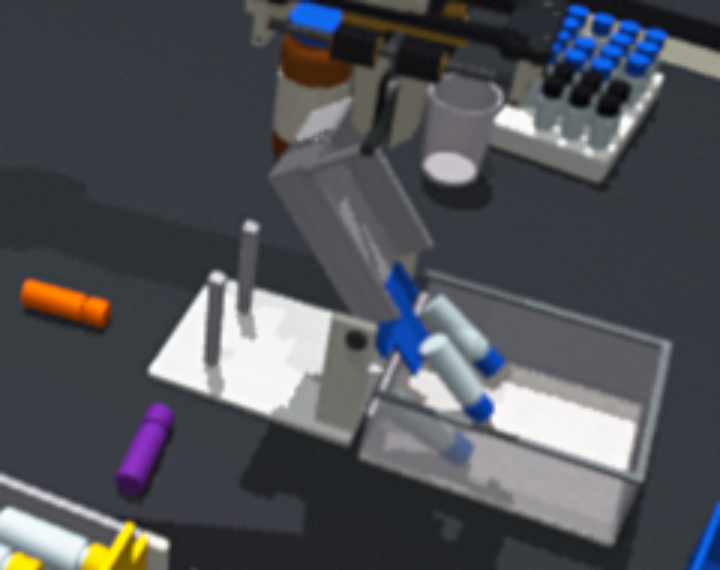

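All three vials have left the tray floor. Two lean in the box near the gate at (465,335) and (455,375). I wait and look closer from the top.

{"name": "send_rows", "arguments": {
  "increments": [
    [0, 0, 0, 0, 0, 0, -1],
    [0, 0, 0, 0, 0, 0, -1],
    [0, 0, 0, 0, 0, 0, -1],
    [0, 0, 0, 0, 0, 0, -1]
  ]
}}

```text
clock: 9.05
tool_pos: [594.0, 167.3, 237.9]
tool_rot: [2.044, 2.383, 0.004]
wrist_force: [-2.3, -1.0, 6.1]
width: 0.097
```

Run:
```python
from h import *
q,_=shot('top');p,d=shot('scene')
a=cv2.resize(p[170:300,340:470,::-1],(400,400));b=cv2.resize(q[50:180,155:285,::-1],(400,400))
cv2.imwrite('pics/s5.png',np.hstack([a,b]))
```

```text
(no output)
```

View pics/s5.png

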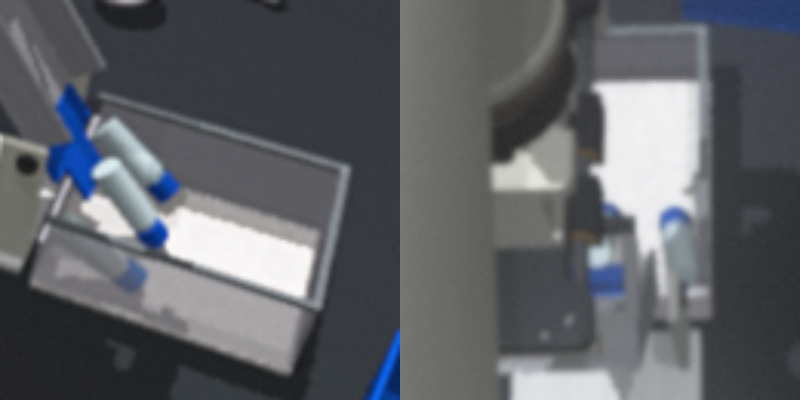

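Two vials lean with their tail ends on the gate tab, caps on the box floor, at rest. As the tab swings up it should let them slide off, so I lower slowly.

{"name": "send_rows", "arguments": {
  "increments": [
    [0, 0, 0, -6.4, -1, -0.9, -1],
    [0, 0, 0, -6.4, -1, -1.2, -1],
    [0, 0, 0, -6.3, -1, -1.6, -1],
    [0, 0, 0, -6.2, -1, -1.9, -1],
    [0, 0, 0, -6.2, -1, -2.1, -1]
  ]
}}

```text
clock: 9.78
tool_pos: [562.6, 162.5, 230.0]
tool_rot: [2.043, 2.383, 0.005]
wrist_force: [-1.9, -0.2, 3.7]
width: 0.095
```

{"name": "send_rows", "arguments": {
  "increments": [
    [0, 0, 0, -6, -0.9, -2.4, -1],
    [0, 0, 0, -6, -0.9, -2.6, -1],
    [0, 0, 0, -5.8, -0.9, -2.9, -1],
    [0, 0, 0, -5.7, -0.9, -3.1, -1],
    [0, 0, 0, 0, 0, 0, -1]
  ]
}}

```text
clock: 10.4
tool_pos: [536.4, 158.5, 216.9]
tool_rot: [-2.044, -2.384, 0.003]
wrist_force: [-2.4, -0.9, 2.6]
width: 0.098
```

Run:
```python
from h import *
p,d=shot('scene'); s=env.state(); print(s['tool_pos'],s['width'],s['wrist_force'])
cv2.imwrite('pics/s6.png',cv2.resize(p[110:300,230:470,::-1],None,fx=3,fy=3))
```

```text
[536.74245362 158.51128163 217.12748093] 0.09806422296796341 [-2.27154573 -1.74203164  2.5778415 ]
```

View pics/s6.png

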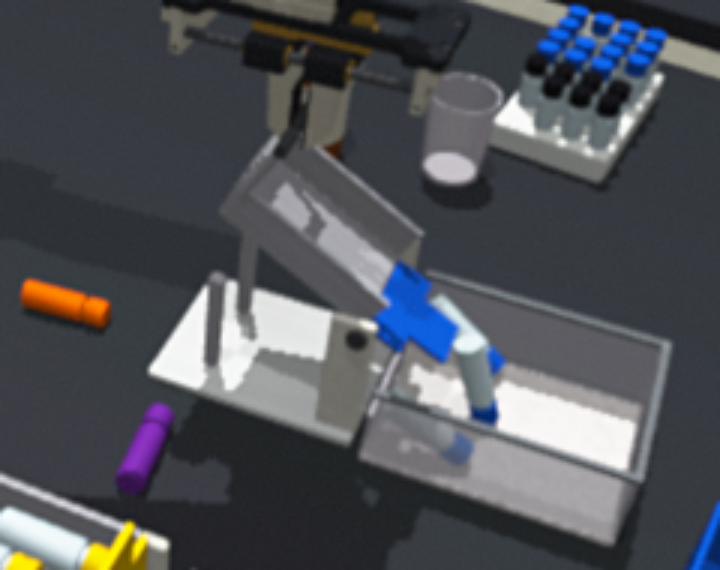

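{"name": "send_rows", "arguments": {
  "increments": [
    [0, 0, 0, -5.5, -0.9, -3.5, -1],
    [0, 0, 0, -5.5, -0.8, -3.6, -1],
    [0, 0, 0, -5.2, -0.8, -3.9, -1],
    [0, 0, 0, -5.1, -0.8, -4, -1],
    [0, 0, 0, -9.5, -1.5, -8.9, -1]
  ]
}}

```text
clock: 11.08
tool_pos: [506.9, 154.1, 193.6]
tool_rot: [2.045, 2.385, 0.002]
wrist_force: [1.4, 0.3, -1.1]
width: 0.098
```

{"name": "send_rows", "arguments": {
  "increments": [
    [0, 0, 0, -8.8, -1.4, -9.6, -1],
    [0, 0, 0, -7.8, -1.2, -10.4, -1],
    [0, 0, 0, -3.6, -0.5, -5.6, -1],
    [0, 0, 0, -3.4, -0.6, -5.5, -1],
    [0, 0, 0, 0, 0, 0, -1]
  ]
}}

```text
clock: 11.7
tool_pos: [483.2, 150.6, 162.8]
tool_rot: [-2.044, -2.385, -0.001]
wrist_force: [0.2, 1.3, 0.7]
width: 0.096
```

Run:
```python
from h import *
p,d=shot('scene'); s=env.state(); print(s['tool_pos'],s['width'],s['wrist_force'])
cv2.imwrite('pics/s7.png',cv2.resize(p[110:300,230:470,::-1],None,fx=3,fy=3))
```

```text
[483.17803503 150.60067652 162.81094369] 0.09478268113416947 [-1.32170621  1.65611793  0.57589915]
```

View pics/s7.png

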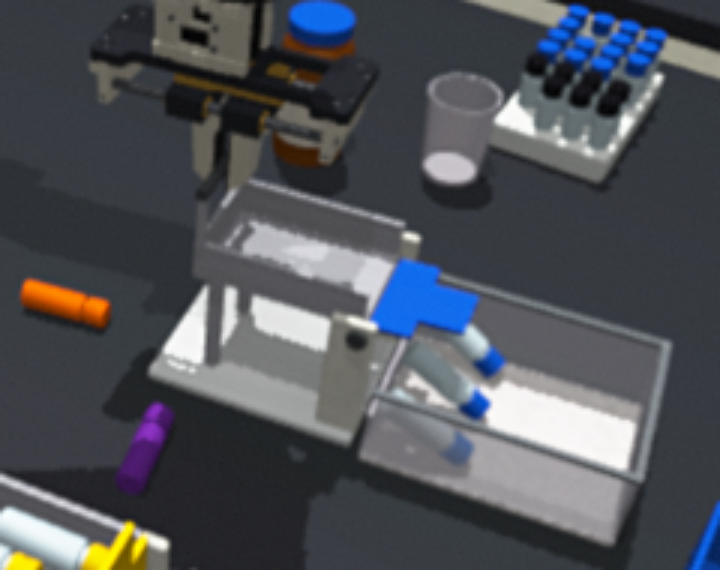

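{"name": "send_rows", "arguments": {
  "increments": [
    [0, 0, 0, 0, 0, 0, 0],
    [0, 0, 0, 0, 0, 0, 0.2],
    [0, 0, 0, 0, 0, 0, 0.2],
    [0, 0, 0, 0, 0, 0, 0.2],
    [0, 0, 0, 0, 0, 15, 0.2]
  ]
}}

```text
clock: 12.38
tool_pos: [482.3, 149.8, 177.2]
tool_rot: [-2.044, -2.384, 0.004]
wrist_force: [0.5, -0.6, 0.6]
width: 0.577
```

{"name": "send_rows", "arguments": {
  "increments": [
    [0, 0, 0, 0, 0, 30, 0.2],
    [0, 0, 0, 0, 0, 40, 0.2],
    [0, 0, 0, -30, 0, 40, 0.2],
    [0, 0, 0, 0, 0, 0, 0.2],
    [0, 0, 0, 0, 0, 0, 0.2]
  ]
}}

```text
clock: 13.0
tool_pos: [453.5, 150.1, 288.2]
tool_rot: [2.044, 2.385, 0.002]
wrist_force: [-0.4, 0.3, 0.2]
width: 0.601
```

Run:
```python
from h import *
p,d=shot('scene'); s=env.state(); print(s['tool_pos'],s['width'],s['wrist_force'])
cv2.imwrite('pics/s8.png',cv2.resize(p[110:300,230:470,::-1],None,fx=3,fy=3))
u=np.array([.988,.153]);v=np.array([-.153,.988])
for x,y in[(486,360),(463,335),(475,402),(440,370),(455,447),(420,420),(470,300),(400,320)]:
    U,V=230+x/3,110+y/3; D=d[int(round(V)),int(round(U))]
    if D>0:
        P=w('scene',U,V,float(D));r=P[:2]-[611,170.5];print((x,y),(r@u).round(),(r@v).round(),P[2].round())
```

```text
[453.23330327 149.95201366 287.3732769 ] 0.5997040525043955 [0.30831867 0.47076597 0.31207381]
(486, 360) 86.0 47.0 27.0
(463, 335) 63.0 50.0 42.0
(475, 402) 89.0 -4.0 29.0
(440, 370) 58.0 -3.0 48.0
(455, 447) 88.0 -74.0 48.0
(420, 420) 59.0 -71.0 60.0
(470, 300) 65.0 16.0 107.0
(400, 320) 24.0 -28.0 107.0
```

View pics/s8.png

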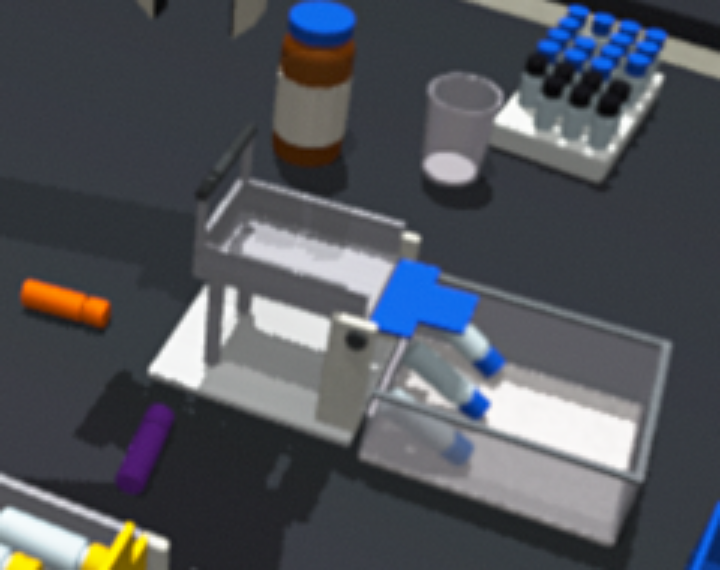

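```bash
python3 -c "
from workcell import env
print(env.close_job())"
```

```text
the job is handed in; nothing more can be done
None
```

The blue gate was swung fully down and the tray was lifted by its bar to about 54°. All three blue-capped vials slid into the catch box. I then set the tray back down, let go of the bar and handed the job in at about 13 s.

Last checks:
- **Gate and tray:** the last picture shows the tray level on its posts. The gate is down, with its face at z of about 107 mm.
- **Vials:** they lie in the box with their caps on the floor, leaning against the near wall. Depth readings on two of them put their middles at x of about 60 mm and z of about 40 to 45 mm in the station frame.
- **Third vial:** it shows through the clear side wall in the same pose. I could not measure it, because the depth reading there hit the wall.
- **Robot and other station:** the gripper is open, about 110 mm above the bar, and touches nothing. The arm never went near the yellow station, which looked unchanged where it showed at the edge of the last pictures. I did not measure its gate.

No check failed or disagreed. During lowering, the vials rested for a moment against the gate's tab, then slid off into the box.

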